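Zero the pressure cooker's selector and snap its vent cap home

ROBOT

A 6-joint arm with a two-finger parallel gripper is mounted at the origin on the work surface. World frame = base frame: x ahead of the robot, y to its left, z up, the work surface at z = 0. Lengths are in m, angles in rad, forces in N, time in s.
With the tool pointing down it reaches from about 0.35 to 0.775 m from the base axis. Payload 5.5 kg.
Tool frame: the origin (TCP) lies between the finger pads; the fingertips stand 11 mm ahead of it and the grasp point (between the pads) lies 8 mm behind it (tips_ahead is the distance from the TCP to the fingertips, in m); z points along the fingers, y is the line along which they close (so a half turn about z gives the same grasp; the last joint's range is limited). The gripper opens to 85 mm and grips with 20 to 120 N. Pads are 22 mm wide; open, the fingers measure 114 mm over their backs; the gripper's body (76 mm by 85 mm) begins 54 mm behind the grasp point. The pads swing forward as they close: fully open they stand 13 mm farther back than shut.
Start: joints at [-1.389, 0.313, 0.046, 1.304, 0, 1.431], TCP at [0.182, -0.546, 0.213] pointing down, gripper open.
Joint ranges: [-2.76, 2.76], [-0.86, 1.69], [-1.03, 1.26], [-2.2, 2.34], [-1.47, 1.5], [-3.14, 3.14]. Speed limits (rad/s): [2.57, 2.57, 3.14, 3.14, 3.14, 3.14].

INTERFACE

Orientations are given as a unit quaternion [w, x, y, z].
In Python, from workcell import * gives the robot as it stands. The module is installed in compiled form; this text tells all that it offers.
- The arm moves only by the tool jog_arm, never from a script. Its argument "moves" is a list of rows, each an object with "fingers": the closure, from 0 (fully open) to 1 (shut); "slide": the shift along the tool's x, y, z in mm, a list of three; "angular": the turn, a rotation vector about the tool's x, y, z in degrees, a list of three. A call has 1 to 10 rows; each row is the pose to reach, as a shift and turn from the pose commanded when the call began, along the tool's axes at that moment; what a row does not reach only later rows make up. A row lasts 1/12 s, in which the tool goes at most 41.7 mm and 7.16 degrees, less where a joint would pass 70% of its speed; a pose out of reach is approached as far as the arm can. A call with a gripper value outside its range is refused whole. The fingers move at their own pace and stop on an object; "squeeze" is the grip in N (left out, the last holds). Time passes only in rows, so rows that repeat a pose let the fingers close. It gives the time, the measured TCP pose, the force, the opening and the grip force at its end, in the units of the state.
- get_state(): the state, without advancing time (a new reading comes with each control period).
- read_camera(name): name is "side" or "top"; returns a dict with "color" (400x640x3 uint8, red, green, blue), "fovy" (degrees; the focal length in pixels is half the picture's height over the tangent of half this angle, whatever the lens; pixels are square), "cx", "cy" (the principal point, pixels), "world_from_camera" (4x4, takes a point from camera to world coordinates). Camera axes: x right, y down, z forward; pixel columns grow to the right and rows downward; lengths in m; the calibration is good to about 2 mm. A picture is of the moment at which its call begins. There is no depth.
- hand_in(): hands the job in; it is judged then, once.
Trained networks look in a picture, given as the dict that the camera call returned (one of the last four; its "shot" number tells which), for a name from the list of things; names that differ only in an ending like _2 or _b are one class to them, and where a whole thing is asked for, a point or a joint stands for the part that bears it (a point fixed in the world has none). Each returns a list of dicts, best first, with "p" (0 to 1); they miss things now and then, are a little off and sometimes report something else, mostly with a low value. They report only what shows in the picture. A call takes as long as a camera call.
- look_for(target, picture): "point" ([column, row] in pixels, amid what is visible of it).
- tip_of(target, picture): "point" ([column, row] in pixels: a listed point, or the origin of a listed thing).
The state is a dict: "clock": time; "joint_pos": joint angles; "qvel": joint speeds; "tau": joint torques, N m; "tcp_pos": TCP position; "orientation": TCP orientation; "wrist_force": force on the tool from outside, world axes, zero at the start; "ft_torque": the same for the moment, N m; "finger_gap": finger opening in m; "grip_force": force on a finger pad.
Only numpy, scipy, OpenCV 4.12 (cv2) and the standard library are available. Lean on these libraries where they do the work, as an engineer would, in place of code of your own. Each camera call takes 0.05 s, during which the arm holds its last target. There are 200 camera calls.

TASK

Make the cold, empty pressure cooker ready to put away: first turn the black pressure selector on its lid until its pointer stands at the zero mark, so that the cooker is vented; then take the loose steel vent cap from the shelf, set it open side down over the vent stud on the lid, press it down past the click until it is fully home on its seat, and keep pressing. Finish while you are still holding the cap pressed firmly down on its seat (do not let go or ease off), with the selector still at zero; do not knock over or push aside the other things on the shelf.

Things in the scene. Friction and masses are not known exactly. Their poses are not given: they have to be found in the camera images.
- cooker: Aluminium pressure cooker, fixed; lid rim 212 mm across, flat lid top 150 mm above the shelf. Origin at the centre of its underside, z up; +x points along the two stacked black handles (lower than the lid top, reaching 270 mm out). On its x axis lie the selector (60 mm from the centre, towards the handles) and the vent stud (55 mm, other side).
- selector (a joint): Black selector on the lid, turns about the vertical, light friction (0.06 N m), stays where left. Rad, anticlockwise from above positive; 0 = pointer at the zero mark: the one long white line on the disc below it, facing the vent stud. Short marks at 0.65 and 1.3 are settings 1 and 2. Starts at 0.6 to 1.35, range -0.6 to 1.7; no stop or click at zero.
- selector_grip (a point): On the selector's axis, half-way up its pinch bar, 174 mm above the shelf. Bar: 14 mm thick, 47 mm long, foot 160 mm and top 184 mm above the shelf, on a skirt of 44 mm diameter. The point turns with it: own x lies along the bar, pointer end (rounded, white line) at -x, 25 mm out; at zero its axes are parallel to the cooker's.
- seat_top (a point): On the vent stud's axis, at the top of the steel seat collar at its foot (40 mm diameter, top 160 mm above the shelf, 10 mm above the lid). The upright stud rises 24 mm above this point: 16 mm diameter, the last 6 mm a cone to 8 mm. A sprung split ring bulges from it to 24 mm diameter, 9 mm above the seat.
- cap_mid (a point): Centre of the loose steel vent cap: cylinder 44 mm diameter, 38 mm high, about 90 g, closed top with a ring groove, standing open side down. Mouth bevelled from 27 to a 21 mm lip 3 to 4.5 mm up, then 26 mm wide, 28 mm deep. It meets the stud's ring 10 mm above the seat; 5 to 12 N down takes it past; 4 to 6 mm above the seat it snaps and the force drops. Home: 19 mm above seat_top.
- vent_seat: The same seat collar as a solid: the cap's foot presses on it only when the cap is fully home. Origin at the centre of its underside, on the lid.
- sugar_jar_mid (a point): Bystander, loose: small glass sugar jar with a closed steel lid, 64 mm diameter, 63 mm high; centre, half-way up. The jar and the cap may stand in each other's place.
- bombilla_mid (a point): Bystander, loose: stainless steel bombilla (mate straw) lying on the shelf, 185 mm long, 20 mm wide and 8 mm high at its filter end; the point lies on its axis near mid-length, its x along the straw.
- gourd_mid (a point): Bystander, loose: ceramic mate gourd, 84 mm widest diameter, 78 mm high; centre, half-way up.
- tea_tin_mid (a point): Bystander, loose: round aluminium tea tin, 87 mm diameter, 110 mm high; centre, half-way up.
- bottle_a_mid (a point): Bystander, loose: empty clear plastic twist-cap bottle, 66 mm diameter, 230 mm high, 30 g; centre, half-way up.
- bottle_b_mid (a point): Bystander, loose: second bottle of the same kind; centre, half-way up.

How it is judged:
On the way, in this order (a step that is already met when the one before it is completed fails the run):
1. the selector's pointer stands at the zero mark (value of joint selector between -0.15 and 0.15 rad), for 0.2 s.
2. the cap is pressed home on the vent seat (z of cap_mid in the frame of seat_top below 0.0215 m and horizontal distance between cap_mid and seat_top below 0.005 m and contact force between cap and vent_seat above 3 N), for 0.2 s.
At the end, for the whole second after the job is handed in: Selector at zero within 0.15 rad; cap upright and home on the stud (centre 16 to 21.5 mm above the seat, within 5 mm of the axis), at rest, pressed on the seat with over 3 N by the fingers (over 2 N on the cap) through the last second; the other things upright (all of step 1 and all of step 2 and z of cap_mid in the frame of seat_top above 0.016 m and angle between cap_mid's own z axis and vertical below 0.12 rad and contact force between the fingers and cap above 2 N and linear speed of cap below 0.02 m/s and angle between each of bottle_a_mid, bottle_b_mid, gourd_mid, tea_tin_mid, sugar_jar_mid's own z axis and vertical below 0.3 rad); the arm keeps its last pose, push and grip.
It fails at once if a bystander on the shelf is knocked over or pushed more than 40 mm aside (distance of any of sugar_jar_mid, bombilla_mid, gourd_mid, tea_tin_mid, bottle_a_mid, bottle_b_mid from where it was at the start of the episode above 0.04 m).
It also fails if it takes over 59 s, if anything falls off the work surface, if the arm or the gripper's body presses on something with over 40 N, if the wrist force passes 120 N, or if a joint passes its speed limit or range.

## Working session

There is one attempt and no reset: what is moved stays moved. The work goes in short steps, Python scripts to look and compute and a tool call to move; the robot and the scene stay as the last step left them, time stands still between calls to the robot, and variables do not carry over. Pictures are saved under pics/ and viewed, at most 10 in all, crops included, and the job is handed in when it is done.

Besides the shell and the picture viewer there is one more tool, called after "Request:" as name(argument=value, ...), one argument or row to a line, values as JSON. jog_arm: Moves the arm, as the interface text tells. Its arguments: {"type":"object","properties":{"moves":{"type":"array","items":{"type":"object","properties":{"fingers":{"type":"number"},"slide":{"type":"array","items":{"type":"number"}},"angular":{"type":"array","items":{"type":"number"}}}}},"squeeze":{"type":"number"}},"required":["moves"]}

```bash
mkdir -p pics; cat > h.py <<'E'
from workcell import *
import numpy as np, cv2
def ray(pic,px):
    h=pic["color"].shape[0]; f=h/2/np.tan(np.radians(pic["fovy"])/2)
    T=np.array(pic["world_from_camera"]); d=T[:3,:3]@np.array([(px[0]-pic["cx"])/f,(px[1]-pic["cy"])/f,1]); return T[:3,3],d/np.linalg.norm(d)
def onz(pic,px,z):
    o,d=ray(pic,px); return o+d*(z-o[2])/d[2]
def proj(pic,P):
    h=pic["color"].shape[0]; f=h/2/np.tan(np.radians(pic["fovy"])/2)
    T=np.linalg.inv(np.array(pic["world_from_camera"])); c=T[:3,:3]@np.array(P)+T[:3,3]; return np.array([pic["cx"]+f*c[0]/c[2],pic["cy"]+f*c[1]/c[2]])
def tri(a,b):
    A=np.zeros((3,3));v=np.zeros(3);P=[]
    for p,x in (a,b):
        o,d=ray(p,x);M=np.eye(3)-np.outer(d,d);A+=M;v+=M@o;P.append((o,d))
    X=np.linalg.solve(A,v); return X,[np.linalg.norm(np.cross(X-o,d)) for o,d in P]
E
cat > a.py <<'E'
from h import *
np.set_printoptions(precision=4,suppress=True)
S=read_camera("side");T=read_camera("top")
for n,p in (("side",S),("top",T)): cv2.imwrite(f"pics/{n}0.png",p["color"][:,:,::-1]); print(n,np.array(p["world_from_camera"])[:3,3])
Z=dict(cooker=0,selector_grip=.174,seat_top=.160,cap_mid=.019,sugar_jar_mid=.0315,bombilla_mid=.004,gourd_mid=.039,tea_tin_mid=.055,bottle_a_mid=.115)
for k,z in Z.items():
    for n,p in (("side",S),("top",T)):
        for r in tip_of(k,p)[:3]: print(k,n,round(r["p"],2),np.round(r["point"],1),onz(p,r["point"],z)[:2])
s=get_state(); print(s)
E
python3 a.py
```

```text
side [0.0322 0.7364 0.7309]
top [0.4553 0.0494 1.7542]
cooker side 0.9 [349.3 201.6] [ 0.5487 -0.1225]
cooker top 0.78 [372.5 193.4] [ 0.555  -0.1198]
selector_grip side 0.43 [352.5 145.7] [ 0.5805 -0.1738]
selector_grip top 0.58 [395.4 185.2] [ 0.5726 -0.1803]
seat_top side 0.66 [345.3 167.9] [ 0.5362 -0.0673]
seat_top top 0.54 [360.7 199.1] [ 0.5266 -0.0642]
cap_mid side 0.87 [241.3 261.3] [0.6162 0.2922]
cap_mid top 0.52 [261.9 174.8] [0.6238 0.2911]
sugar_jar_mid side 0.86 [305.5 283.7] [0.4275 0.2596]
sugar_jar_mid side 0.64 [352.1 142.9] [ 0.735  -0.4258]
sugar_jar_mid side 0.6 [165.6 282.6] [0.6992 0.4592]
sugar_jar_mid top 0.7 [273.4 223.3] [0.4445 0.2465]
bombilla_mid side 0.5 [306.3 238.3] [0.5469 0.1067]
bombilla_mid top 0.45 [308.2 197.8] [0.5389 0.1202]
bombilla_mid top 0.17 [262.6 176.7] [0.6182 0.2905]
gourd_mid side 0.89 [377.5 243.4] [0.356  0.0375]
gourd_mid top 0.55 [332.5 246.6] [0.3595 0.0306]
tea_tin_mid side 0.73 [241.4 192.7] [0.8048 0.1064]
tea_tin_mid top 0.85 [311.3 127.8] [0.7917 0.1068]
bottle_a_mid top 0.97 [451. 264.] [ 0.3028 -0.3791]
bottle_a_mid top 0.44 [395.5 183.8] [ 0.5818 -0.1893]
{'clock': 1.0, 'joint_pos': array([-1.3886,  0.3132,  0.0461,  1.3036, -0.    ,  1.4312]), 'qvel': array([ 0.0001,  0.0002, -0.0008, -0.0002,  0.0001,  0.0005]), 'tau': array([  0.0007, -48.0475,  29.8819,   0.0003,  -0.0002,   0.    ]), 'tcp_pos': array([ 0.1819, -0.5455,  0.2133]), 'orientation': array([0.0001, 0.9871, 0.1602, 0.    ]), 'wrist_force': array([-0.374 , -0.0294, -0.331 ]), 'ft_torque': array([0.0171, 0.0529, 0.0058]), 'grip_force': 0.0, 'finger_gap': 0.08551939450199367}
```

View pics/side0.png

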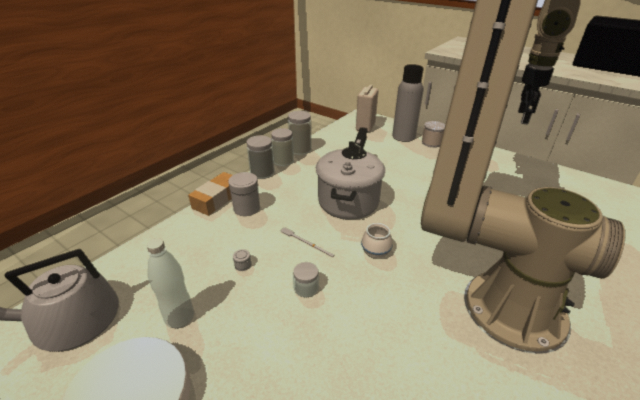

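View pics/top0.png

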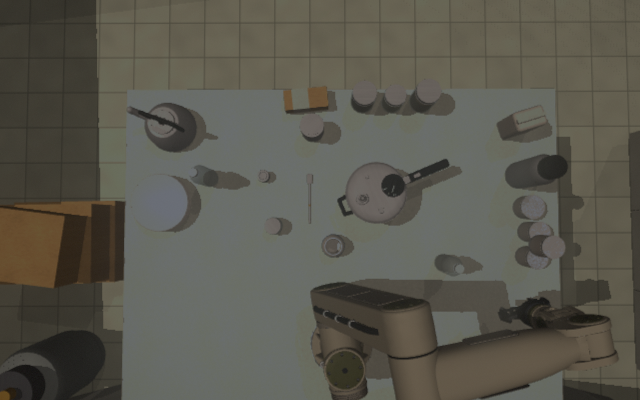

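```bash
python3 -c "
import cv2
t=cv2.imread('pics/top0.png')[140:240,330:450];s=cv2.imread('pics/side0.png')[100:220,280:430]
cv2.imwrite('pics/c1.png',cv2.hconcat([cv2.resize(t,(480,400),interpolation=3),cv2.resize(s[10:],(320,400*110//190),interpolation=3) if 0 else cv2.resize(s[0:120,30:126],(320,400),interpolation=3)]))"
```

```text
(no output)
```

View pics/c1.png

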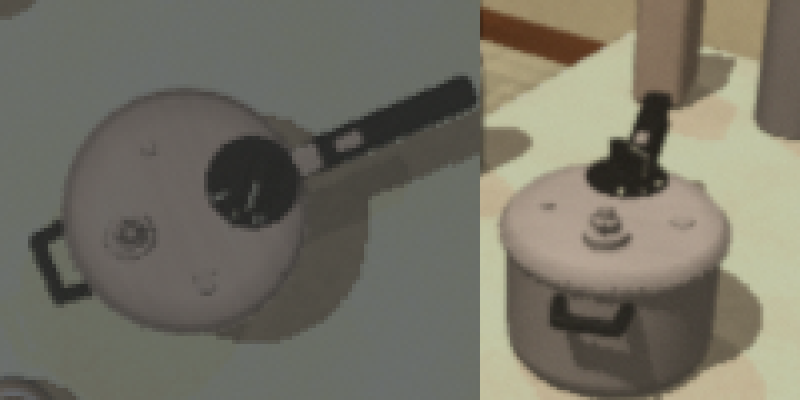

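The side view shows the cap at (241,261), the jar at (305,281), and the bottle at (170,285). In the top view the cooker is at (375,193), the stud near (362,198) and the selector near (393,185). The selector's pointer points roughly image-down, about 1 rad from the stud direction. I'll refine the cooker pose with an overlay.

```bash
cat > b.py <<'E'
from h import *
np.set_printoptions(precision=4,suppress=True)
S=read_camera("side");T=read_camera("top")
def best(k): return [tip_of(k,p)[0]["point"] for p in (S,T)]
for k in ("cooker","selector_grip","seat_top","cap_mid"):
    a,b=best(k); print(k,*tri((S,a),(T,b)))
for k in ("bottle_a_mid","selector_grip"):
  for n,p in (("S",S),("T",T)): print(k,n,[(round(r["p"],2),np.round(r["point"]),onz(p,r["point"],.115)[:2]) for r in look_for(k,p)[:3]])
# model overlay
c=np.array([.5525,-.1205]);yaw=np.radians(-66.5)
u=np.array([np.cos(yaw),np.sin(yaw)])
def circ(xy,r,z): t=np.linspace(0,2*np.pi,60);return [[xy[0]+r*np.cos(a),xy[1]+r*np.sin(a),z] for a in t]
out=[]
for p,(x0,y0,w,h) in ((S,(310,130,80,100)),(T,(340,150,80,80))):
    s=5; im=cv2.resize(p["color"][y0:y0+h,x0:x0+w,::-1].copy(),None,fx=s,fy=s,interpolation=3); im=np.clip(im.astype(float)*(1.6 if p is T else 1.0),0,255).astype(np.uint8)
    for P,col in ((circ(c,.106,.143),(0,255,0)),(circ(c-.055*u,.02,.160),(0,0,255)),(circ(c-.055*u,.004,.184),(0,0,255)),(circ(c+.06*u,.022,.160),(255,0,0))):
        q=np.array([(proj(p,a)+.5-[x0,y0])*s for a in P]); cv2.polylines(im,[q.astype(np.int32)],1,col,1)
    out.append(cv2.copyMakeBorder(im,0,500-im.shape[0],0,0,0))
cv2.imwrite("pics/ov.png",cv2.hconcat(out))
E
python3 b.py
```

```text
cooker [ 0.5577 -0.1205  0.008 ] [np.float64(0.0028945465927931804), np.float64(0.0028945465927931284)]
selector_grip [ 0.5737 -0.1757  0.1857] [np.float64(0.004296393135023301), np.float64(0.004296393135023268)]
seat_top [ 0.5347 -0.0611  0.161 ] [np.float64(0.003152103788441358), np.float64(0.0031521037884411763)]
cap_mid [0.6234 0.2895 0.0021] [np.float64(0.006799668437595028), np.float64(0.0067996684375947756)]
bottle_a_mid S []
bottle_a_mid T [(0.84, array([450., 264.]), array([ 0.3038, -0.3774])), (0.65, array([378., 188.]), array([ 0.5683, -0.1291])), (0.53, array([333., 246.]), array([0.3641, 0.0283]))]
selector_grip S [(0.47, array([356., 149.]), array([ 0.614, -0.256])), (0.47, array([167., 286.]), array([0.608 , 0.4969]))]
selector_grip T []
```

View pics/ov.png

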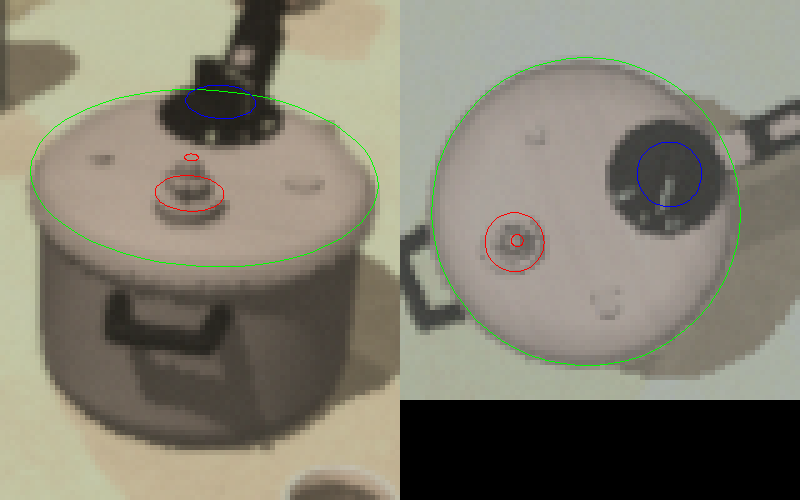

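The overlay fits the top view to within about 1 px, while the side view sits about 2.6 px high, which looks like a calibration offset. I take the cooker centre as (.552,-.119) with yaw -67°, the selector at (.5755,-.174), the seat at (.5305,-.068), and the pointer at about 1.17 rad. Next I go up and over.

Request:
jog_arm(
  moves=[
    {"slide":[0,0,-42],"angular":[0,0,-7],"fingers":0.3},
    {"slide":[0,0,-84],"angular":[0,0,-14],"fingers":0.3},
    {"slide":[0,0,-125],"angular":[0,0,-21],"fingers":0.3},
    {"slide":[0,0,-150],"angular":[0,0,-28],"fingers":0.3},
    {"slide":[36,-17,-150],"angular":[0,0,-35],"fingers":0.3},
    {"slide":[72,-34,-150],"angular":[0,0,-42],"fingers":0.3},
    {"slide":[109,-51,-150],"angular":[0,0,-49],"fingers":0.3},
    {"slide":[146,-68,-150],"angular":[0,0,-56],"fingers":0.3},
    {"slide":[183,-85,-150],"angular":[0,0,-63],"fingers":0.3},
    {"slide":[220,-102,-150],"angular":[0,0,-70],"fingers":0.3},
  ],
)

```text
clock: 2.53
tcp_pos: [0.3593, -0.3777, 0.3635]
orientation: [0.0, 0.715, 0.699, -0.0]
wrist_force: [0.8, -0.4, -0.0]
finger_gap: 0.0597
grip_force: 0.0
```

```bash
cat > g.py <<'E'
import sys
from h import *
from scipy.spatial.transform import Rotation as R
# usage: g.py x y z yaw_deg -> slide (mm) & turn about tool z
s=get_state(); q=np.array(s["orientation"]); r=R.from_quat(q[[1,2,3,0]]); p=np.array(s["tcp_pos"])
M=r.as_matrix(); yaw=np.degrees(np.arctan2(M[1,0],M[0,0]))
print("t",s["clock"],"tcp",np.round(p,4),"yaw",round(yaw,1),"z",np.round(M[:,2],3),"j",np.round(s["joint_pos"],2),"F",np.round(s["wrist_force"],1),"gap",round(s["finger_gap"],4),"grip",round(s["grip_force"],1))
if len(sys.argv)>4:
    a=list(map(float,sys.argv[1:])); print("slide",np.round(M.T@(np.array(a[:3])-p)*1000,1),"turn",-((a[3]-yaw+180)%360-180))
E
python3 g.py .5755 -.174 .30 178
```

```text
t 2.5333 tcp [ 0.3593 -0.3777  0.3635] yaw 88.8 z [ 0.    -0.001 -1.   ] j [-0.96  0.21  0.28  1.64  0.    0.63] F [ 0.8 -0.4 -0. ] gap 0.0597 grip 0.0
slide [208.4 211.7  63.5] turn -89.24655083723371
```

Request:
jog_arm(
  moves=[
    {"slide":[26,26,0],"angular":[0,0,-7],"fingers":0.3},
    {"slide":[52,53,0],"angular":[0,0,-14],"fingers":0.3},
    {"slide":[78,80,0],"angular":[0,0,-21],"fingers":0.3},
    {"slide":[104,106,0],"angular":[0,0,-28],"fingers":0.3},
    {"slide":[130,132,0],"angular":[0,0,-35],"fingers":0.3},
    {"slide":[156,159,0],"angular":[0,0,-42],"fingers":0.3},
    {"slide":[182,185,0],"angular":[0,0,-49],"fingers":0.3},
    {"slide":[208,212,20],"angular":[0,0,-56],"fingers":0.3},
    {"slide":[208,212,50],"angular":[0,0,-63],"fingers":0.3},
    {"slide":[208,212,80],"angular":[0,0,-70],"fingers":0.3},
  ],
)

```text
clock: 3.37
tcp_pos: [0.5781, -0.1752, 0.2825]
orientation: [0.001, 0.182, 0.983, -0.0]
wrist_force: [0.4, -0.7, 0.4]
finger_gap: 0.0598
grip_force: 0.0
```

Request:
jog_arm(
  moves=[
    {"slide":[0,0,20],"angular":[0,0,-7],"fingers":0.3},
    {"slide":[0,0,40],"angular":[0,0,-14],"fingers":0.3},
    {"slide":[0,0,50],"angular":[0,0,-19],"fingers":0.3},
    {"slide":[0,0,50],"angular":[0,0,-19],"fingers":0.3},
    {"slide":[0,0,50],"angular":[0,0,-19],"fingers":0.3},
  ],
)

```text
clock: 3.78
tcp_pos: [0.5756, -0.1769, 0.233]
orientation: [-0.001, 0.024, 1.0, 0.0]
wrist_force: [-0.5, 0.3, 1.0]
finger_gap: 0.0598
grip_force: 0.0
```

```bash
python3 g.py .5755 -.174 .176 178; cat > o.py <<'E'
from h import *
import sys
s=get_state(); P=np.array(s["tcp_pos"])
out=[]
for n,(x0,y0,w,h) in (("side",eval(sys.argv[2])),("top",eval(sys.argv[3]))):
    p=read_camera(n); k=400/w; im=cv2.resize(p["color"][y0:y0+h,x0:x0+w,::-1].copy(),(400,int(h*k)),interpolation=3)
    if n=="top": im=np.clip(im*1.6,0,255).astype(np.uint8)
    for Q,c in [(P+[0,0,-.011],(0,0,255))]+[(np.array(a),(0,255,0)) for a in eval(sys.argv[4])]:
        q=(proj(p,Q)+.5-[x0,y0])*k; cv2.circle(im,tuple(int(v) for v in q),3,c,1)
    out.append(cv2.copyMakeBorder(im,0,max(0,500-im.shape[0]),0,0,0)[:500])
cv2.imwrite(sys.argv[1],cv2.hconcat(out))
E
python3 o.py pics/d1.png "(310,110,80,100)" "(350,140,80,80)" "[(.5755,-.174,.184),(.5305,-.068,.184)]"
```

```text
t 3.7833 tcp [ 0.5756 -0.1769  0.233 ] yaw 177.3 z [-0.001  0.    -1.   ] j [-0.43  0.36  0.17  1.37 -0.   -0.38] F [-0.5  0.3  1. ] gap 0.0598 grip 0.0
slide [ 0.1  2.8 57. ] turn -0.7035244681246695
```

View pics/d1.png

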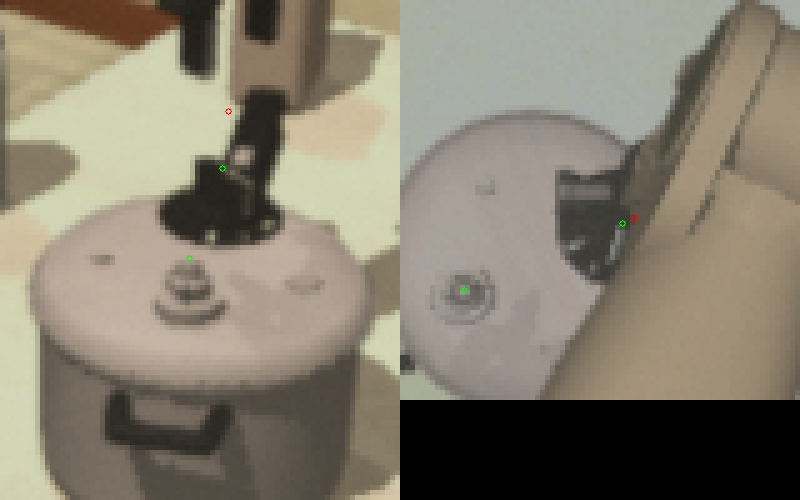

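```bash
cat > p.py <<'E'
from h import *
for n,(x0,y0) in (("side",(310,110)),("top",(350,140))):
    p=read_camera(n)
    for z in (.222,.235,.25):
        for dy in (.03,.057,-.03,-.057): print(n,z,dy,np.round((proj(p,[.5756,-.1769+dy,z])-[x0,y0])*5))
    cv2.imwrite(f"pics/{n}_full1.png",p["color"][:,:,::-1])
    print(n,p["fovy"],p["cx"],p["cy"])
E
python3 p.py; python3 -c "
import cv2
a=cv2.imread('pics/side_full1.png')[40:240,260:460]
cv2.imwrite('pics/d2.png',cv2.resize(a,(600,600),interpolation=3))"
```

```text
side 0.222 0.03 [200. 127.]
side 0.222 0.057 [175. 143.]
side 0.222 -0.03 [252.  92.]
side 0.222 -0.057 [274.  78.]
side 0.235 0.03 [201. 107.]
side 0.235 0.057 [176. 123.]
side 0.235 -0.03 [253.  73.]
side 0.235 -0.057 [276.  59.]
side 0.25 0.03 [202.  84.]
side 0.25 0.057 [177. 100.]
side 0.25 -0.03 [255.  51.]
side 0.25 -0.057 [278.  36.]
side 55.92185161604943 322.200761171733 195.74686754096402
top 0.222 0.03 [186. 216.]
top 0.222 0.057 [145. 216.]
top 0.222 -0.03 [278. 216.]
top 0.222 -0.057 [320. 216.]
top 0.235 0.03 [189. 214.]
top 0.235 0.057 [147. 215.]
top 0.235 -0.03 [282. 214.]
top 0.235 -0.057 [323. 214.]
top 0.25 0.03 [192. 213.]
top 0.25 0.057 [150. 213.]
top 0.25 -0.03 [286. 212.]
top 0.25 -0.057 [328. 212.]
top 46.07630495209597 326.7762266193017 198.18520220792456
```

View pics/d2.png

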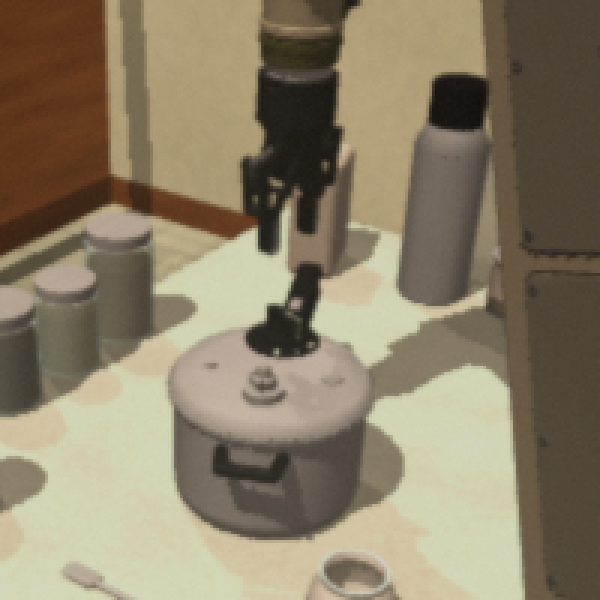

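The gripper shows about 9 px higher in the side view than I projected. Before descending, I'll check the projection against known points: the base origin and the start TCP.

```bash
cat > p2.py <<'E'
from h import *
for n in ("side","top"):
    p=read_camera(n); print(n,"base",proj(p,[0,0,0]).round(),"start tip",proj(p,[.182,-.5455,.202+.013]).round(),"flange",proj(p,[.182,-.5455,.35]).round())
    print(np.round(p["world_from_camera"],4).tolist(), [k for k in p])
a=cv2.imread('pics/side0.png')[30:150,480:600]; b=cv2.imread('pics/top_full1.png')[150:230,340:440]
cv2.imwrite('pics/d3.png',cv2.hconcat([cv2.resize(a,(300,300),interpolation=3),np.clip(cv2.resize(b,(375,300),interpolation=3)*2.2,0,255).astype(np.uint8)]))
E
python3 p2.py
```

```text
side base [515. 309.] start tip [520. 127.] flange [534.  85.]
[[-0.8042, -0.3495, 0.4808, 0.0322], [-0.5943, 0.4614, -0.6587, 0.7364], [0.0084, -0.8154, -0.5788, 0.7309], [0.0, 0.0, 0.0, 1.0]] ['color', 'fovy', 'cx', 'cy', 'world_from_camera', 'shot']
top base [341. 344.] start tip [511. 304.] flange [529. 312.]
[[-0.0022, -0.9989, 0.0468, 0.4553], [-1.0, 0.0023, 0.0009, 0.0494], [-0.001, -0.0468, -0.9989, 1.7542], [0.0, 0.0, 0.0, 1.0]] ['color', 'fovy', 'cx', 'cy', 'world_from_camera', 'shot']
```

View pics/d3.png

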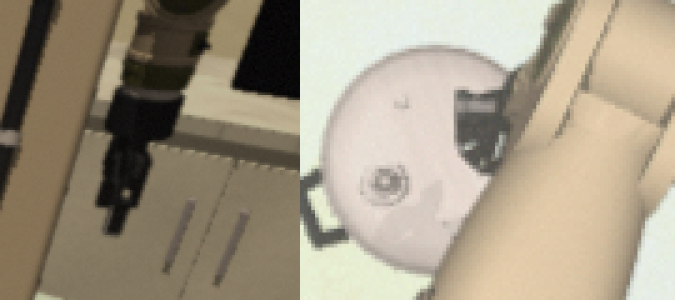

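Calibration at the start pose agrees to within a few px, so I'll descend gently and check by touch and by the gap when closing on the bar.

Request:
jog_arm(
  moves=[
    {"slide":[0,1,15],"angular":[0,0,0],"fingers":0.3},
    {"slide":[0,2,30],"angular":[0,0,0],"fingers":0.3},
    {"slide":[0,2,45],"angular":[0,0,0],"fingers":0.3},
    {"slide":[0,2,52],"angular":[0,0,0],"fingers":0.3},
    {"slide":[0,2,55],"angular":[0,0,0],"fingers":0.4},
    {"slide":[0,2,55],"angular":[0,0,0],"fingers":1},
    {"slide":[0,2,55],"angular":[0,0,0],"fingers":1},
    {"slide":[0,2,55],"angular":[0,0,0],"fingers":1},
    {"slide":[0,2,55],"angular":[0,0,0],"fingers":1},
    {"slide":[0,2,55],"angular":[0,0,0],"fingers":1},
  ],
  squeeze=25,
)

```text
clock: 4.92
tcp_pos: [0.5764, -0.1752, 0.179]
orientation: [0.001, 0.022, 1.0, -0.0]
wrist_force: [-0.5, 0.3, -0.5]
finger_gap: -0.0003
grip_force: 0.0
```

```bash
python3 g.py
```

```text
t 4.9167 tcp [ 0.5764 -0.1752  0.179 ] yaw 177.4 z [ 0.001 -0.001 -1.   ] j [-0.43  0.38  0.05  1.25 -0.   -0.38] F [-0.5  0.3 -0.5] gap -0.0003 grip 0.0
```

```bash
python3 o.py pics/d4.png "(320,100,60,75)" "(365,155,50,50)" "[(.5755,-.174,.184)]"
```

```text
(no output)
```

View pics/d4.png

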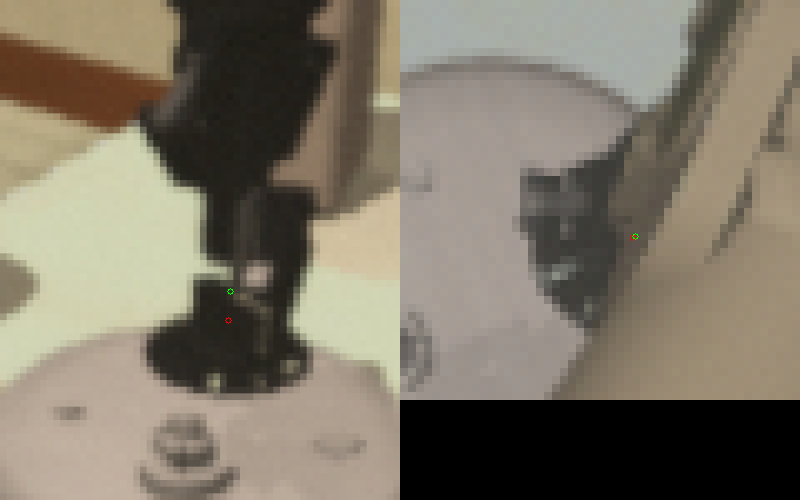

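The side view shows the shut fingertips at (222,262) ending just above the bar top (195–240, about 282), about 9 px (≈27 mm) higher than nominal. That explains why the fingers closed on nothing. I'll probe downward until they touch.

Request:
jog_arm(
  moves=[
    {"slide":[0,0,3],"fingers":1,"angular":[0,0,0]},
    {"slide":[0,0,6],"fingers":1,"angular":[0,0,0]},
    {"slide":[0,0,7],"fingers":1,"angular":[0,0,0]},
    {"slide":[0,0,7],"fingers":1,"angular":[0,0,0]},
  ],
)

```text
clock: 5.35
tcp_pos: [0.5756, -0.1749, 0.1706]
orientation: [-0.001, 0.022, 1.0, 0.0]
wrist_force: [-0.4, 0.2, 0.8]
finger_gap: 0.0002
grip_force: 0.0
```

Request:
jog_arm(
  moves=[
    {"slide":[0,0,2],"fingers":1,"angular":[0,0,0]},
    {"slide":[0,0,4],"fingers":1,"angular":[0,0,0]},
    {"slide":[0,0,4],"fingers":1,"angular":[0,0,0]},
  ],
)

```text
clock: 5.6
tcp_pos: [0.5757, -0.1749, 0.1667]
orientation: [-0.0, 0.022, 1.0, 0.0]
wrist_force: [-0.9, 0.0, -0.1]
finger_gap: 0.0
grip_force: 0.0
```

Request:
jog_arm(
  moves=[
    {"slide":[0,0,2],"fingers":1,"angular":[0,0,0]},
    {"slide":[0,0,4],"fingers":1,"angular":[0,0,0]},
    {"slide":[0,0,4],"fingers":1,"angular":[0,0,0]},
  ],
)

```text
clock: 5.85
tcp_pos: [0.5763, -0.1752, 0.166]
orientation: [0.001, 0.022, 1.0, -0.001]
wrist_force: [-4.2, 1.6, 13.7]
finger_gap: -0.0
grip_force: 6.4
```

Request:
jog_arm(
  moves=[
    {"slide":[0,0,2],"fingers":1,"angular":[0,0,0]},
    {"slide":[0,0,4],"fingers":1,"angular":[0,0,0]},
    {"slide":[0,0,4],"fingers":1,"angular":[0,0,0]},
  ],
)

```text
clock: 6.1
tcp_pos: [0.5765, -0.1753, 0.1658]
orientation: [0.003, 0.022, 1.0, -0.001]
wrist_force: [-9.6, 4.2, 29.9]
finger_gap: 0.0004
grip_force: 15.4
```

Request:
jog_arm(
  moves=[
    {"slide":[0,0,2],"fingers":1,"angular":[0,0,0]},
    {"slide":[0,0,4],"fingers":1,"angular":[0,0,0]},
    {"slide":[0,0,4],"fingers":1,"angular":[0,0,0]},
  ],
)

```text
clock: 6.35
tcp_pos: [0.5768, -0.1754, 0.1655]
orientation: [0.004, 0.022, 1.0, -0.002]
wrist_force: [-16.7, 5.7, 49.3]
finger_gap: 0.0002
grip_force: 24.4
```

Request:
jog_arm(
  moves=[
    {"slide":[0,0,-15],"fingers":1,"angular":[0,0,0]},
    {"slide":[0,0,-25],"fingers":0.3,"angular":[0,0,0]},
    {"slide":[0,0,-25],"fingers":0.3,"angular":[0,0,0]},
    {"slide":[0,0,-25],"fingers":0.3,"angular":[0,0,0]},
    {"slide":[0,0,-15],"fingers":0.3,"angular":[0,0,0]},
    {"slide":[0,0,-8],"fingers":0.3,"angular":[0,0,0]},
    {"slide":[0,0,-2],"fingers":0.3,"angular":[0,0,0]},
    {"slide":[0,0,-2],"fingers":0.3,"angular":[0,0,0]},
  ],
)

```text
clock: 7.02
tcp_pos: [0.5743, -0.1743, 0.1538]
orientation: [-0.002, 0.022, 1.0, 0.001]
wrist_force: [0.3, 0.3, 0.2]
finger_gap: 0.0597
grip_force: 0.0
```

Request:
jog_arm(
  moves=[
    {"slide":[0,0,2],"fingers":0.3,"angular":[0,0,0]},
    {"slide":[0,0,4],"fingers":0.3,"angular":[0,0,0]},
    {"slide":[0,0,4],"fingers":0.3,"angular":[0,0,0]},
  ],
)

```text
clock: 7.27
tcp_pos: [0.5759, -0.175, 0.1528]
orientation: [-0.0, 0.022, 1.0, 0.0]
wrist_force: [0.3, 0.0, 0.1]
finger_gap: 0.0597
grip_force: 0.0
```

```bash
python3 g.py; python3 -c "
from workcell import *
print(get_state()['ft_torque'])"
```

```text
t 7.2667 tcp [ 0.5759 -0.175   0.1528] yaw 177.4 z [-0.  0. -1.] j [-0.43  0.39  0.    1.19 -0.   -0.38] F [0.3 0.  0.1] gap 0.0597 grip 0.0
[-0.00588897 -0.050643   -0.0287468 ]
```

Request:
jog_arm(
  moves=[
    {"slide":[0,0,2],"fingers":0.5,"angular":[0,0,0]},
    {"slide":[0,0,3],"fingers":0.7,"angular":[0,0,0]},
    {"slide":[0,0,3],"fingers":1,"angular":[0,0,0]},
    {"slide":[0,0,3],"fingers":1,"angular":[0,0,0]},
    {"slide":[0,0,3],"fingers":1,"angular":[0,0,0]},
    {"slide":[0,0,3],"fingers":1,"angular":[0,0,0]},
  ],
)

```text
clock: 7.77
tcp_pos: [0.5753, -0.1727, 0.1505]
orientation: [-0.0, 0.022, 1.0, 0.002]
wrist_force: [-1.7, 6.6, 2.8]
finger_gap: 0.0134
grip_force: 26.9
```

The gap is 13.4 mm, so the bar is gripped; the fingers effectively end about 29 mm short of nominal in z. Next I turn the selector clockwise by 64°.

Request:
jog_arm(
  moves=[
    {"slide":[0,2,0],"fingers":1,"angular":[0,0,7]},
    {"slide":[0,2,0],"fingers":1,"angular":[0,0,14]},
    {"slide":[0,2,0],"fingers":1,"angular":[0,0,21]},
    {"slide":[0,2,0],"fingers":1,"angular":[0,0,28]},
    {"slide":[0,2,0],"fingers":1,"angular":[0,0,35]},
    {"slide":[0,2,0],"fingers":1,"angular":[0,0,42]},
    {"slide":[0,2,0],"fingers":1,"angular":[0,0,49]},
    {"slide":[0,2,0],"fingers":1,"angular":[0,0,56]},
    {"slide":[0,2,0],"fingers":1,"angular":[0,0,63]},
    {"slide":[0,2,0],"fingers":1,"angular":[0,0,64.5]},
  ],
  squeeze=45,
)

```text
clock: 8.6
tcp_pos: [0.5737, -0.1751, 0.1506]
orientation: [-0.001, 0.555, 0.832, -0.003]
wrist_force: [-7.0, -6.0, 3.5]
finger_gap: 0.0123
grip_force: 48.8
```

Request:
jog_arm(
  moves=[
    {"slide":[0,0,0],"fingers":1,"angular":[0,0,0]},
    {"slide":[0,0,0],"fingers":1,"angular":[0,0,0]},
    {"slide":[0,0,0],"fingers":1,"angular":[0,0,0]},
    {"slide":[0,0,0],"fingers":1,"angular":[0,0,0]},
  ],
)

```text
clock: 8.93
tcp_pos: [0.5737, -0.175, 0.1506]
orientation: [-0.001, 0.553, 0.833, -0.003]
wrist_force: [-7.2, -5.1, 1.7]
finger_gap: 0.0126
grip_force: 48.8
```

```bash
python3 g.py;python3 -c "
from workcell import *
print(get_state()['ft_torque'])"
```

```text
t 8.9333 tcp [ 0.5737 -0.175   0.1506] yaw 112.8 z [-0.004 -0.004 -1.   ] j [-0.43  0.39 -0.    1.18 -0.01  0.75] F [-7.2 -5.1  1.7] gap 0.0126 grip 48.8
[-1.26456969  1.51004122  0.01137487]
```

Request:
jog_arm(
  moves=[
    {"slide":[0,0,0],"fingers":0.3,"angular":[0,0,0]},
    {"slide":[0,0,0],"fingers":0.3,"angular":[0,0,0]},
    {"slide":[0,0,0],"fingers":0.3,"angular":[0,0,0]},
    {"slide":[0,0,0],"fingers":0.3,"angular":[0,0,0]},
    {"slide":[0,0,-30],"fingers":0.3,"angular":[0,0,0]},
    {"slide":[0,0,-70],"fingers":0,"angular":[0,0,0]},
    {"slide":[0,0,-110],"fingers":0,"angular":[0,0,0]},
    {"slide":[0,0,-130],"fingers":0,"angular":[0,0,0]},
  ],
)

```text
clock: 9.6
tcp_pos: [0.5774, -0.1732, 0.2855]
orientation: [0.003, 0.552, 0.834, 0.001]
wrist_force: [0.2, 0.7, 1.0]
finger_gap: 0.0855
grip_force: 0.0
```

```bash
python3 g.py .622 .290 .28 113
```

```text
t 9.6 tcp [ 0.5774 -0.1732  0.2855] yaw 113.0 z [ 0.006 -0.002 -1.   ] j [-0.42  0.36  0.29  1.49  0.    0.75] F [0.2 0.7 1. ] gap 0.0855 grip 0.0
slide [409.1 221.8   4.6] turn -0.03496859070804703
```

Request:
jog_arm(
  moves=[
    {"slide":[34,18,0],"fingers":0,"angular":[0,0,0]},
    {"slide":[68,37,0],"fingers":0,"angular":[0,0,0]},
    {"slide":[102,55,0],"fingers":0,"angular":[0,0,0]},
    {"slide":[136,74,0],"fingers":0,"angular":[0,0,0]},
    {"slide":[170,92,0],"fingers":0,"angular":[0,0,0]},
    {"slide":[204,111,0],"fingers":0,"angular":[0,0,0]},
    {"slide":[238,129,0],"fingers":0,"angular":[0,0,0]},
    {"slide":[272,148,0],"fingers":0,"angular":[0,0,0]},
    {"slide":[306,166,0],"fingers":0,"angular":[0,0,0]},
    {"slide":[340,184,0],"fingers":0,"angular":[0,0,0]},
  ],
)

```text
clock: 10.43
tcp_pos: [0.6129, 0.2142, 0.2805]
orientation: [0.0, 0.552, 0.834, 0.0]
wrist_force: [0.6, -0.3, 0.2]
finger_gap: 0.0853
grip_force: 0.0
```

Request:
jog_arm(
  moves=[
    {"slide":[34,19,0],"fingers":0,"angular":[0,0,0]},
    {"slide":[69,38,10],"fingers":0,"angular":[0,0,0]},
    {"slide":[69,38,50],"fingers":0,"angular":[0,0,0]},
    {"slide":[69,38,90],"fingers":0,"angular":[0,0,0]},
    {"slide":[69,38,130],"fingers":0,"angular":[0,0,0]},
    {"slide":[69,38,150],"fingers":0,"angular":[0,0,0]},
    {"slide":[69,38,150],"fingers":0,"angular":[0,0,0]},
  ],
)

```text
clock: 11.02
tcp_pos: [0.6171, 0.2895, 0.1234]
orientation: [-0.003, 0.552, 0.834, -0.004]
wrist_force: [-0.9, 0.6, -0.3]
finger_gap: 0.0855
grip_force: 0.0
```

```bash
python3 g.py .622 .290 .10 113;  cat > e.py <<'E'
from h import *
S=read_camera("side");T=read_camera("top")
for p in (S,T): print([(round(r["p"],2),np.round(r["point"],1),onz(p,r["point"],.019)[:2]) for r in tip_of("cap_mid",p)[:2]])
def crop(p,x,y,w,h,W,g=1): return np.clip(cv2.resize(p["color"][y:y+h,x:x+w,::-1].copy(),(W,int(h*W/w)),interpolation=3)*g,0,255).astype(np.uint8)
a=crop(T,350,155,60,60,400,1.8);b=crop(S,200,190,80,100,400)
k=lambda i:cv2.copyMakeBorder(i,0,500-i.shape[0],0,0,0)
cv2.imwrite("pics/e.png",cv2.hconcat([k(a),k(b)]))
P=np.array(get_state()["tcp_pos"])
print("tips pred side",(proj(S,P+[0,0,.018-.0])-[200,190])*5,"cap top",(proj(S,[.622,.29,.038])-[200,190])*5)
E
python3 e.py
```

```text
t 11.0167 tcp [0.6171 0.2895 0.1234] yaw 113.0 z [-0.01  -0.003 -1.   ] j [0.32 0.57 0.22 1.23 0.   1.49] F [-0.9  0.6 -0.3] gap 0.0855 grip 0.0
slide [-1.4  5.  23.4] turn -0.012088028261956651
[(0.66, array([242.5, 259.5]), array([0.61853535, 0.28569847]))]
[(0.62, array([262.9, 174.9]), array([0.62343906, 0.28734923]))]
tips pred side [167.79884581 154.3058332 ] cap top [197.56814335 323.12896155]
```

View pics/e.png

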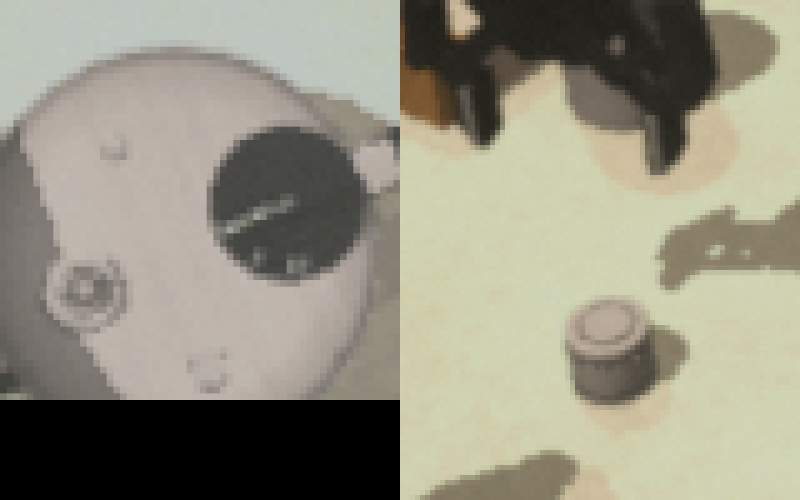

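The zero mark and pointer now form one line aimed at the stud, with the line running (295,200)→(220,230). The cap stands alone at (608,350), and the open fingers are at (485,145) and (662,170) above it, centred to within a few mm. I'll let the arm settle, then descend.

Request:
jog_arm(
  moves=[
    {"slide":[0,0,40],"fingers":0,"angular":[0,0,0]},
    {"slide":[0,0,70],"fingers":0,"angular":[0,0,0]},
    {"slide":[0,0,70],"fingers":0,"angular":[0,0,0]},
    {"slide":[0,0,70],"fingers":0,"angular":[0,0,0]},
  ],
)

```text
clock: 11.55
tcp_pos: [0.621, 0.29, 0.061]
orientation: [-0.0, 0.552, 0.834, -0.0]
wrist_force: [0.3, 1.3, 1.2]
finger_gap: 0.0858
grip_force: 0.0
```

```bash
python3 g.py .621 .288 -.008 113
```

```text
t 11.55 tcp [0.621 0.29  0.061] yaw 112.9 z [-0.001 -0.    -1.   ] j [ 0.32  0.6   0.12  1.09 -0.    1.49] F [0.3 1.3 1.2] gap 0.0858 grip 0.0
slide [-1.8 -0.7 69. ] turn -0.07316052665879624
```

Request:
jog_arm(
  moves=[
    {"slide":[-2,0,25],"fingers":0,"angular":[0,0,0]},
    {"slide":[-2,0,45],"fingers":0,"angular":[0,0,0]},
    {"slide":[-2,0,52],"fingers":0,"angular":[0,0,0]},
    {"slide":[-2,0,56],"fingers":0,"angular":[0,0,0]},
    {"slide":[-2,0,60],"fingers":0,"angular":[0,0,0]},
    {"slide":[-2,0,60],"fingers":0,"angular":[0,0,0]},
  ],
)

```text
clock: 12.05
tcp_pos: [0.623, 0.2886, 0.0017]
orientation: [0.001, 0.552, 0.834, 0.001]
wrist_force: [-0.7, -0.9, -0.0]
finger_gap: 0.0852
grip_force: 0.0
```

Request:
jog_arm(
  moves=[
    {"slide":[0,0,3],"fingers":0,"angular":[0,0,0]},
    {"slide":[0,0,6],"fingers":0,"angular":[0,0,0]},
    {"slide":[0,0,6],"fingers":0,"angular":[0,0,0]},
  ],
)

```text
clock: 12.3
tcp_pos: [0.622, 0.2883, -0.0056]
orientation: [0.0, 0.552, 0.834, 0.0]
wrist_force: [-0.4, 0.1, -0.5]
finger_gap: 0.0856
grip_force: 0.0
```

Request:
jog_arm(
  moves=[
    {"slide":[0,0,0],"fingers":0.4,"angular":[0,0,0]},
    {"slide":[0,0,0],"fingers":0.5,"angular":[0,0,0]},
    {"slide":[0,0,0],"fingers":0.7,"angular":[0,0,0]},
    {"slide":[0,0,0],"fingers":1,"angular":[0,0,0]},
    {"slide":[0,0,0],"fingers":1,"angular":[0,0,0]},
    {"slide":[0,0,0],"fingers":1,"angular":[0,0,0]},
  ],
  squeeze=60,
)

```text
clock: 12.8
tcp_pos: [0.6223, 0.2884, -0.0052]
orientation: [0.0, 0.552, 0.834, 0.0]
wrist_force: [0.2, -0.4, 3.5]
finger_gap: 0.0419
grip_force: 61.1
```

```bash
python3 g.py
```

```text
t 12.8 tcp [ 0.6223  0.2884 -0.0052] yaw 112.9 z [ 0.001  0.    -1.   ] j [ 0.32  0.65  0.03  0.95 -0.    1.49] F [ 0.2 -0.4  3.5] gap 0.0419 grip 61.1
```

Cap held (gap 42 mm), with its foot at TCP z + 5 mm. I lift it and carry it over.

Request:
jog_arm(
  moves=[
    {"slide":[0,0,-15],"fingers":1,"angular":[0,0,0]},
    {"slide":[0,0,-45],"fingers":1,"angular":[0,0,0]},
    {"slide":[0,0,-85],"fingers":1,"angular":[0,0,0]},
    {"slide":[0,0,-125],"fingers":1,"angular":[0,0,0]},
    {"slide":[0,0,-165],"fingers":1,"angular":[0,0,0]},
    {"slide":[0,0,-205],"fingers":1,"angular":[0,0,0]},
    {"slide":[0,0,-240],"fingers":1,"angular":[0,0,0]},
    {"slide":[0,0,-255],"fingers":1,"angular":[0,0,0]},
    {"slide":[0,0,-255],"fingers":1,"angular":[0,0,0]},
  ],
  squeeze=80,
)

```text
clock: 13.55
tcp_pos: [0.6238, 0.2889, 0.2547]
orientation: [0.003, 0.552, 0.834, 0.003]
wrist_force: [0.2, 0.4, -0.0]
finger_gap: 0.0415
grip_force: 81.0
```

```bash
python3 g.py .529 -.067 .235 113
```

```text
t 13.55 tcp [0.6238 0.2889 0.2547] yaw 112.9 z [ 0.008  0.003 -1.   ] j [ 0.32  0.54  0.49  1.51 -0.    1.49] F [ 0.2  0.4 -0. ] gap 0.0415 grip 81.0
slide [-290.8 -226.2   18. ] turn -0.060437164666154786
```

Request:
jog_arm(
  moves=[
    {"slide":[-20,-15,0],"fingers":1,"angular":[0,0,0]},
    {"slide":[-51,-39,0],"fingers":1,"angular":[0,0,0]},
    {"slide":[-82,-63,0],"fingers":1,"angular":[0,0,0]},
    {"slide":[-113,-87,0],"fingers":1,"angular":[0,0,0]},
    {"slide":[-144,-111,0],"fingers":1,"angular":[0,0,0]},
    {"slide":[-175,-135,0],"fingers":1,"angular":[0,0,0]},
    {"slide":[-206,-159,0],"fingers":1,"angular":[0,0,0]},
    {"slide":[-237,-183,0],"fingers":1,"angular":[0,0,0]},
    {"slide":[-268,-206,0],"fingers":1,"angular":[0,0,0]},
    {"slide":[-291,-224,0],"fingers":1,"angular":[0,0,0]},
  ],
)

```text
clock: 14.38
tcp_pos: [0.5271, -0.0693, 0.2471]
orientation: [-0.001, 0.553, 0.833, -0.001]
wrist_force: [0.4, 0.2, -1.0]
finger_gap: 0.0417
grip_force: 81.2
```

Request:
jog_arm(
  moves=[
    {"slide":[0,0,20],"fingers":1,"angular":[0,0,0]},
    {"slide":[0,0,40],"fingers":1,"angular":[0,0,0]},
    {"slide":[0,0,50],"fingers":1,"angular":[0,0,0]},
    {"slide":[0,0,50],"fingers":1,"angular":[0,0,0]},
    {"slide":[0,0,50],"fingers":1,"angular":[0,0,0]},
    {"slide":[0,0,50],"fingers":1,"angular":[0,0,0]},
  ],
)

```text
clock: 14.88
tcp_pos: [0.5293, -0.0666, 0.1996]
orientation: [0.0, 0.552, 0.834, -0.0]
wrist_force: [-0.0, -0.1, -0.3]
finger_gap: 0.0415
grip_force: 81.2
```

```bash
python3 g.py .529 -.067 .155 113; cat > f.py <<'E'
from h import *
S=read_camera("side");T=read_camera("top"); P=np.array(get_state()["tcp_pos"]); s=6
x0,y0=310,115; im=cv2.resize(S["color"][y0:y0+85,x0:x0+80,::-1].copy(),None,fx=s,fy=s,interpolation=3)
for Q,c in ((P+[0,0,.005],(0,0,255)),(P+[0,0,.043],(0,0,255)),([.529,-.067,.184],(0,255,0)),([.529,-.067,.160],(0,255,0))):
    cv2.circle(im,tuple(int(v) for v in (proj(S,Q)+.5-[x0,y0])*s),3,c,1)
cv2.imwrite("pics/f.png",im)
for n in ("cap_mid","seat_top"):
  for p in (S,T): print(n,[(round(r["p"],2),np.round(r["point"],1)) for r in tip_of(n,p)[:2]],proj(p,P+[0,0,.024]) if n=="cap_mid" else proj(p,[.529,-.067,.16]))
E
python3 f.py
```

```text
t 14.8833 tcp [ 0.5293 -0.0666  0.1996] yaw 113.0 z [ 0. -0. -1.] j [-0.28  0.24 -0.09  1.24 -0.    0.89] F [-0.  -0.1 -0.3] gap 0.0415 grip 81.2
slide [-0.2 -0.4 44.6] turn -0.013038805336577752
cap_mid [(0.83, array([346.4, 151.3]))] [348.09159554 149.14002279]
cap_mid [] [362.8705546  197.24269985]
seat_top [(0.59, array([344.9, 170.9]))] [347.30456957 168.72745775]
seat_top [] [361.51977039 198.39397903]
```

View pics/f.png

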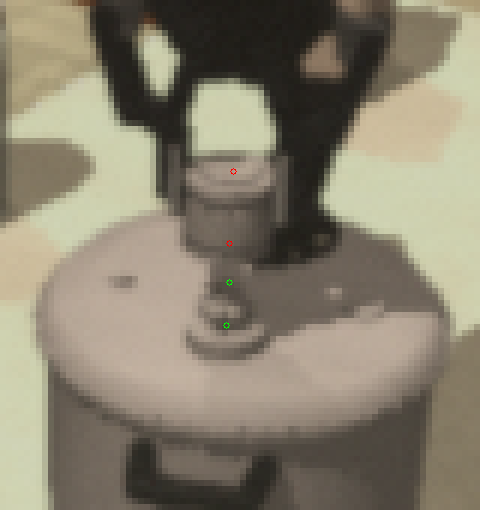

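The cap hangs directly over the stud in the side view (cap centre x≈229, stud x≈225), which leaves a correction of about 1 mm. Now lowering.

Request:
jog_arm(
  moves=[
    {"slide":[0,1,8],"fingers":1,"angular":[0,0,0]},
    {"slide":[0,1,15],"fingers":1,"angular":[0,0,0]},
    {"slide":[0,1,20],"fingers":1,"angular":[0,0,0]},
    {"slide":[0,1,24],"fingers":1,"angular":[0,0,0]},
    {"slide":[0,1,28],"fingers":1,"angular":[0,0,0]},
    {"slide":[0,1,28],"fingers":1,"angular":[0,0,0]},
    {"slide":[0,1,28],"fingers":1,"angular":[0,0,0]},
  ],
)

```text
clock: 15.77
tcp_pos: [0.5297, -0.0666, 0.1709]
orientation: [-0.0, 0.552, 0.834, -0.0]
wrist_force: [-0.1, 0.6, -0.5]
finger_gap: 0.0415
grip_force: 81.2
```

```bash
python3 g.py
```

```text
t 15.7667 tcp [ 0.5297 -0.0666  0.1709] yaw 112.9 z [-0.001  0.    -1.   ] j [-0.28  0.25 -0.14  1.18 -0.    0.9 ] F [-0.1  0.6 -0.5] gap 0.0415 grip 81.2
```

Request:
jog_arm(
  moves=[
    {"slide":[0,0,3],"fingers":1,"angular":[0,0,0]},
    {"slide":[0,0,6],"fingers":1,"angular":[0,0,0]},
    {"slide":[0,0,8],"fingers":1,"angular":[0,0,0]},
    {"slide":[0,0,8],"fingers":1,"angular":[0,0,0]},
  ],
)

```text
clock: 16.1
tcp_pos: [0.529, -0.0669, 0.1629]
orientation: [-0.001, 0.552, 0.834, -0.001]
wrist_force: [-2.8, -2.5, 1.0]
finger_gap: 0.0417
grip_force: 81.7
```

Request:
jog_arm(
  moves=[
    {"slide":[0,0,2],"fingers":1,"angular":[0,0,0]},
    {"slide":[0,0,4],"fingers":1,"angular":[0,0,0]},
    {"slide":[0,0,4],"fingers":1,"angular":[0,0,0]},
  ],
)

```text
clock: 16.35
tcp_pos: [0.5293, -0.0668, 0.1586]
orientation: [-0.0, 0.553, 0.834, -0.001]
wrist_force: [-1.5, -1.2, -2.6]
finger_gap: 0.0416
grip_force: 81.4
```

Request:
jog_arm(
  moves=[
    {"slide":[0,0,2],"fingers":1,"angular":[0,0,0]},
    {"slide":[0,0,4],"fingers":1,"angular":[0,0,0]},
    {"slide":[0,0,4],"fingers":1,"angular":[0,0,0]},
  ],
)

```text
clock: 16.6
tcp_pos: [0.53, -0.0664, 0.155]
orientation: [-0.0, 0.552, 0.834, 0.0]
wrist_force: [-2.0, -1.1, -1.9]
finger_gap: 0.0419
grip_force: 81.7
```

Request:
jog_arm(
  moves=[
    {"slide":[0,0,2],"fingers":1,"angular":[0,0,0]},
    {"slide":[0,0,4],"fingers":1,"angular":[0,0,0]},
    {"slide":[0,0,4],"fingers":1,"angular":[0,0,0]},
  ],
)

```text
clock: 16.85
tcp_pos: [0.5302, -0.0665, 0.1548]
orientation: [0.001, 0.552, 0.834, 0.0]
wrist_force: [-9.8, 0.0, 21.8]
finger_gap: 0.0417
grip_force: 84.2
```

Request:
jog_arm(
  moves=[
    {"slide":[0,0,2],"fingers":1,"angular":[0,0,0]},
    {"slide":[0,0,3],"fingers":1,"angular":[0,0,0]},
    {"slide":[0,0,3],"fingers":1,"angular":[0,0,0]},
  ],
)

```text
clock: 17.1
tcp_pos: [0.5303, -0.0666, 0.1547]
orientation: [0.003, 0.552, 0.834, 0.001]
wrist_force: [-15.3, 2.4, 37.8]
finger_gap: 0.0417
grip_force: 85.9
```

Request:
jog_arm(
  moves=[
    {"slide":[0,0,0],"fingers":1,"angular":[0,0,0]},
    {"slide":[0,0,0],"fingers":1,"angular":[0,0,0]},
    {"slide":[0,0,0],"fingers":1,"angular":[0,0,0]},
    {"slide":[0,0,0],"fingers":1,"angular":[0,0,0]},
    {"slide":[0,0,0],"fingers":1,"angular":[0,0,0]},
    {"slide":[0,0,0],"fingers":1,"angular":[0,0,0]},
  ],
)

```text
clock: 17.6
tcp_pos: [0.5303, -0.0666, 0.1547]
orientation: [0.003, 0.552, 0.834, 0.001]
wrist_force: [-17.1, 2.8, 38.0]
finger_gap: 0.0416
grip_force: 85.9
```

```bash
python3 g.py; python3 -c "
from h import *
S=read_camera('side')
print([(round(r['p'],2),np.round(r['point'],1)) for r in tip_of('cap_mid',S)[:2]],proj(S,[.529,-.067,.179])+[-2,2.2])"
```

```text
t 17.6 tcp [ 0.5303 -0.0666  0.1547] yaw 113.0 z [ 0.005 -0.002 -1.   ] j [-0.27  0.26 -0.18  1.13 -0.    0.9 ] F [-17.1   2.8  38. ] gap 0.0416 grip 85.9
[] [345.6134345  165.28651759]
```

```bash
python3 -c "
from workcell import *
print(hand_in())"
```

```text
the job is handed in; nothing more can be done
None
```

I handed the job in at about 17.7 s; no verdict came back. The selector was at zero in the last view of it, and the cap was held down on its seat with about 38 N. I didn't catch the click in the force readings; I judged it home because it stopped hard at the expected height.

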